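Sort turned parts beside the lathe

ROBOT

A 7-joint arm with a two-finger parallel gripper is mounted at the origin on the work surface. World frame = base frame: x ahead of the robot, y to its left, z up, the work surface at z = 0. Lengths are in m, angles in rad, forces in N, time in s.
With the tool pointing down it reaches from about 0.4 to 0.85 m from the base axis. Payload 4.5 kg.
Tool frame: the origin (TCP) lies at the very end of the fingers, on their centre line; the grasp point (between the pads) lies env.grip_point_offset behind it (env.grip_point_offset is the distance from the TCP to the grasp point, in m); z points along the fingers, y is the direction in which the jaws open and shut (so a half turn about z gives the same grasp; the last joint's range is limited). The gripper opens to 88 mm and grips with 3 to 60 N. Pads are 18 mm wide; open, the fingers measure 123 mm over their backs; the gripper's body (75 mm by 187 mm) begins 45 mm behind the grasp point.
Start: joints at [-1.31, 0.689, -0.195, 1.565, 0.157, 0.902, -0.215], TCP at [0.141, 0.609, 0.239] pointing down, gripper open.
Joint ranges: [-3.01, 3.01], [-0.46, 2.08], [-1.47, 1.51], [0.13, 2.56], [-1, 4.14], [0.04, 2.09], [-2.66, 2.66]. Speed limits (rad/s): [2.57, 2.57, 3.14, 3.14, 3.14, 3.14, 3.14].

INTERFACE

Orientations are given as a 3x3 rotation matrix whose columns are the frame's x, y, z axes.
In Python, from rig import env gives the robot as it stands.
- The arm moves only by the shell command python3 -m jog 'ROWS' [FORCE]. ROWS is JSON, a list of rows, each a list of 7 numbers: the opening in per cent of the stroke, from 0 (shut) to 100 (fully open), then the shift along the tool's x, y, z in m, then the turn, a rotation vector about the tool's x, y, z in rad. A call has 1 to 5 rows; each row shifts and turns the commanded pose from where the row before left it, along the tool's axes as they then stand; what a row does not reach is not made up. A row lasts 1/12 s, in which the tool goes at most 41.7 mm and 7.16 degrees, less where a joint would pass 70% of its speed; a pose out of reach is approached as far as the arm can. A call with a gripper value outside its range is refused whole. The fingers move at their own pace and stop on an object; FORCE is the grip in N (left out, the last holds). Time passes only in rows, so rows that do not move let the fingers close. It gives the time, the measured TCP pose, the force and the opening at its end, in the units of the state.
- env.sense(): the state, without advancing time (a new reading comes with each control period).
- env.snapshot(name): name is "scene" or "top"; returns a dict with "frame" (384x512x3 uint8, red, green, blue), "range_z" (384x512 float32, m along the optical axis (not along the pixel's ray), 0 where there is no reading), "camera_matrix" (3x3 intrinsics, pixels), "extrinsics" (4x4, takes a point from world to camera coordinates). Camera axes: x right, y down, z forward; pixel columns grow to the right and rows downward; lengths in m; the calibration is good to about 2 mm. A picture is of the moment at which its call begins.
- env.finish_job(): hands the job in, once; it reports no verdict.
The state is a dict: "time_s": time; "joint_pos": joint angles; "qd": joint speeds; "effort": joint torques, N m; "tcp_pos": TCP position; "orientation": TCP orientation; "contact_force": force on the tool from outside, world axes, zero at the start; "wrist_torque": the same for the moment, N m; "gripper_width": finger opening in m.
Only numpy, scipy, OpenCV 4.12 (cv2) and the standard library are available. Lean on these libraries where they do the work, as an engineer would, in place of code of your own. Each camera call takes 0.05 s, during which the arm holds its last target. There are 200 camera calls.

TASK

Sort the pale wooden pieces on the bench into their trays: lay both square blanks flat in the oblong plywood tray, stand both round blanks upright in the square metal tray, and stand the drawer knob on its foot in the round white dish. Every piece must rest on the floor of its tray, nothing stacked or leaning on a rim, and the finished dark egg cup must stay standing where it is.

Things in the scene. Friction and masses are not known exactly. Their poses are not given: they have to be found in the camera images.
- square_blank0: pale wood blank, a square bar 90 x 20 x 20 mm lying flat; origin at its centre (10 mm above what it lies on), x along its length
- square_blank1: the second such piece: pale wood blank, a square bar 90 x 20 x 20 mm lying flat; origin at its centre (10 mm above what it lies on), x along its length
- round_blank0: pale wood round blank, a plain cylinder 40 mm diameter, 50 mm tall, standing on end; origin at its centre (25 mm above what it stands on), z along its axis
- round_blank1: the second such piece: pale wood round blank, a plain cylinder 40 mm diameter, 50 mm tall, standing on end; origin at its centre (25 mm above what it stands on), z along its axis
- knob0: pale wood turned drawer knob, mushroom shaped, standing on its foot, 36 mm tall; origin on its axis at mid height (18 mm above what it stands on); foot 26 mm diameter, neck 20 mm; widest, 36 mm diameter, from 19 to 26 mm above its foot, domed on top; z along its axis
- flat_tray: oblong plywood tray, fixed to the bench, outside 130 (x) x 180 (y) x 16 mm high, walls 4 mm thick; origin at the centre of its underside, floor 4 mm above it; x and y along its sides
- square_tray: square bare-metal tray, fixed to the bench, outside 130 x 130 x 26 mm high, walls 4 mm thick; origin at the centre of its underside, floor 4 mm above it; x and y along its sides
- round_dish: round white plastic dish, fixed to the bench, 144 mm diameter at the rim, 132 mm at the foot, 18 mm high, wall 4 mm; origin at the centre of its underside, flat floor 5 mm above it
- egg_cup: finished egg cup in dark wood, 44 mm diameter, 50 mm tall, standing loose among the pieces, to be left there; origin at the centre of its underside, z along its axis

How it is judged:
By the outcome, as a careful person would: the job done as asked, in the order asked, and still so for the second after the job is handed in, with the robot touching nothing.
It also fails if it takes over 115 s, if anything falls off the work surface, if the arm or the gripper's body presses on something with over 40 N, if the wrist force passes 120 N, or if a joint passes its speed limit or range.

## Working session

There is one attempt and no reset: what is moved stays moved. The work goes in short steps, Python scripts to look and compute and a shell command to move; the robot and the scene stay as the last step left them, time stands still between calls to the robot, and variables do not carry over. Pictures are saved under pics/ and viewed, about 12 in all and at most 16, crops included, and the job is handed in when it is done.

```bash
mkdir -p pics; ls; python3 - <<'E'
from rig import env
import cv2,numpy as np
s=env.sense();print(s['time_s'],s['tcp_pos'],s['orientation'],s['gripper_width'],env.grip_point_offset)
for n in('top','scene'):
    d=env.snapshot(n);np.savez(f'{n}0.npz',**d)
    cv2.imwrite(f'pics/{n}0.png',d['frame'][:,:,::-1]);print(d['camera_matrix'],d['extrinsics'])
E
```

```text
pics
0.0 [0.14044551 0.60835793 0.23789425] [[-9.74413084e-01  2.24764494e-01 -2.54415658e-04]
 [ 2.24764573e-01  9.74411321e-01 -1.86125432e-03]
 [-1.70438388e-04 -1.87081419e-03 -9.99998236e-01]] 0.08806187102011569 0.0187
[[362.79905526   0.         258.09938213]
 [  0.         362.79905526 193.64409369]
 [  0.           0.           1.        ]] [[-0.02001883 -0.99979477  0.00310974  0.02171408]
 [-0.98879039  0.01933799 -0.14805271  0.55059693]
 [ 0.14796219 -0.00603872 -0.98897458  0.84209549]
 [ 0.          0.          0.          1.        ]]
[[462.03556979   0.         251.18190826]
 [  0.         462.03556979 197.58065024]
 [  0.           0.           1.        ]] [[ 0.43052797  0.90240683 -0.01753811 -0.26229811]
 [ 0.64285031 -0.32022018 -0.69584661 -0.31718155]
 [-0.63355279  0.28830706 -0.71797626  1.56417722]
 [ 0.          0.          0.          1.        ]]
```

View pics/top0.png

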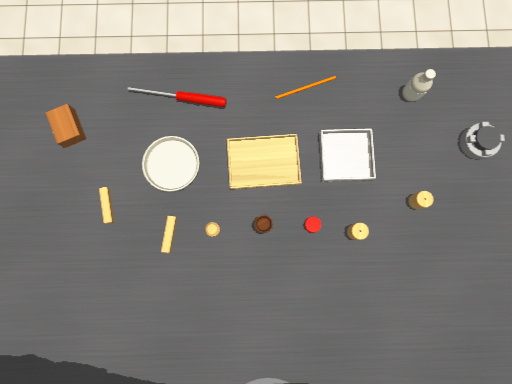

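View pics/scene0.png

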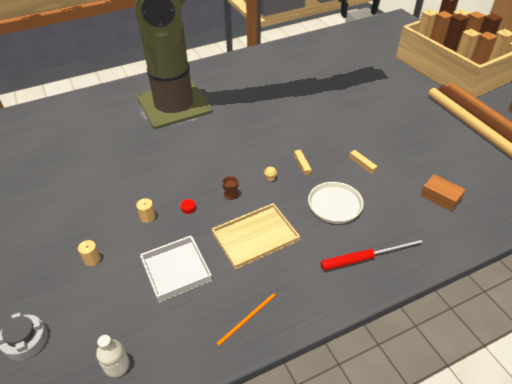

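The top view shows the square blanks at about (105,205) and (168,234), the knob at (212,229), the egg cup at (263,225), and the round blanks at (358,231) and (423,200). The dish is at (170,164), the plywood tray at (264,161) and the metal tray at (347,155). The scene view shows the same layout, with the arm out of view.

```bash
cat > h.py <<'E'
import numpy as np,cv2
def world(d,uv,z):
    K,E=d['camera_matrix'],d['extrinsics'];R,t=E[:3,:3],E[:3,3]
    uv=np.atleast_2d(uv).astype(float)
    r=np.c_[uv,np.ones(len(uv))]@np.linalg.inv(K).T@R
    c=-R.T@t
    return (c+r*((z-c[2])/r[:,2])[:,None])[:,:2]
def cloud(d):
    K,E=d['camera_matrix'],d['extrinsics'];Z=d['range_z']
    v,u=np.indices(Z.shape)
    p=np.stack([(u-K[0,2])/K[0,0]*Z,(v-K[1,2])/K[1,1]*Z,Z],-1)
    return (p-E[:3,3])@E[:3,:3]
def measure(d,box,zlo,zhi,zt):
    """rect/centroid of the points in pixel box with height in (zlo,zhi), at plane zt"""
    P=cloud(d);u0,v0,u1,v1=box
    m=np.zeros(P.shape[:2],bool);m[v0:v1,u0:u1]=1
    m&=(P[...,2]>zlo)&(P[...,2]<zhi)&(d['range_z']>0)
    v,u=np.nonzero(m);w=world(d,np.c_[u,v],zt).astype(np.float32)
    (c,s,a)=cv2.minAreaRect(w);md=np.median(P[m][:,2])
    q=np.cov((w-w.mean(0)).T);e=np.linalg.eigh(q)[1][:,1]
    return np.round(w.mean(0),4),np.round(c,4),np.round(s,4),round(a,1),'pca',round(np.degrees(np.arctan2(e[1],e[0]))%180,1),len(u),round(md,4)
E
python3 - <<'E'
from h import *
d=dict(np.load('top0.npz'))
for n,b,zl,zh,zt in [('bench',(220,260,300,300),-1,1,0),('sq0',(92,180,118,230),.008,.04,.02),('sq1',(155,210,182,260),.008,.04,.02),
 ('knob',(200,218,224,242),.012,.05,.024),('egg',(250,212,277,238),.035,.07,.05),('red',(300,212,325,238),.005,.07,.015),
 ('r0',(340,218,375,245),.042,.06,.05),('r1',(405,188,440,215),.042,.06,.05),
 ('flat',(222,130,306,194),.009,.04,.016),('sqt',(314,123,381,187),.015,.05,.026),('dish',(136,130,206,198),.01,.05,.018)]:
    try: print(n,*measure(d,b,zl,zh,zt))
    except Exception as e: print(n,e)
E
```

```text
bench [0.3435 0.0115] [0.3437 0.0113] [0.1959 0.0938] 88.8 pca 88.8 3191 0.0003
sq0 [0.5341 0.3871] [0.5345 0.387 ] [0.0911 0.0245] 10.0 pca 10.2 357 0.0199
sq1 [0.4591 0.2312] [0.4593 0.2311] [0.0224 0.0895] 80.4 pca 170.2 335 0.0201
knob [0.4688 0.1244] [0.4686 0.1244] [0.0341 0.0336] 62.9 pca 46.2 167 0.0331
egg [ 0.4779 -0.0011] [ 0.4776 -0.0006] [0.0405 0.0404] 88.9 pca 153.5 246 0.0414
red [ 0.4761 -0.1234] [ 0.4767 -0.1235] [0.0384 0.0403] 25.1 pca 127.1 214 0.0183
r0 [ 0.4564 -0.229 ] [ 0.4564 -0.2283] [0.0406 0.0355] 88.9 pca 95.2 226 0.0502
r1 [ 0.53   -0.3891] [ 0.53   -0.3893] [0.0415 0.0364] 88.9 pca 97.5 229 0.0501
flat [ 0.641  -0.0068] [ 0.6394 -0.0055] [0.131  0.1798] 3.0 pca 92.8 474 0.0157
sqt [ 0.6516 -0.2199] [ 0.6503 -0.2168] [0.1322 0.132 ] 0.3 pca 53.8 495 0.0255
dish [0.6443 0.2379] [0.6378 0.2305] [0.1398 0.1398] 88.9 pca 149.1 464 0.017
```

```bash
cat > to.py <<'E'
# python3 to.py x y z yaw_of_jaw_axis_deg : prints n and the equal per-row tool shift and turn towards that pose
import sys,numpy as np
from scipy.linalg import logm,expm
from scipy.spatial.transform import Rotation as Ro
from rig import env
x,y,z,a=map(float,sys.argv[1:5]);s=env.sense()
A=np.eye(4);A[:3,:3]=s['orientation'];A[:3,3]=s['tcp_pos']
a=np.radians(a);
cy=A[:2,1]
if np.dot(cy,[np.cos(a),np.sin(a)])<0:a+=np.pi   # jaw half-turn symmetry
Y=[np.cos(a),np.sin(a),0];Z=[0,0,-1.];X=np.cross(Y,Z)
B=np.eye(4);B[:3,:3]=np.c_[X,Y,Z];B[:3,3]=x,y,z
T=np.linalg.inv(A)@B;L=np.real(logm(T))
n=int(max(np.ceil(np.linalg.norm(L[:3,3])/.041),np.ceil(np.linalg.norm(Ro.from_matrix(T[:3,:3]).as_rotvec())/.12),1))
S=np.real(expm(L/n))
print('t',round(s['time_s'],2),'tcp',s['tcp_pos'].round(4),'w',round(s['gripper_width'],4),'F',np.round(s['contact_force'],1),'n',n,'row',S[:3,3].round(4),Ro.from_matrix(S[:3,:3]).as_rotvec().round(4))
E
python3 to.py .534 .387 .1 100.2; python3 -m jog --help 2>&1 | head -5
```

```text
t 0.1 tcp [0.1405 0.6084 0.238 ] w 0.0886 F [ 1.2 -0.4  0.3] n 12 row [-0.0338 -0.0172  0.0115] [-0.0001 -0.     -0.0337]
invalid input: not JSON, or not a number
```

```bash
R='';
python3 -m jog '[[60,-0.0338,-0.0172,0.0115,0,0,-0.0337],[60,-0.0338,-0.0172,0.0115,0,0,-0.0337],[60,-0.0338,-0.0172,0.0115,0,0,-0.0337],[60,-0.0338,-0.0172,0.0115,0,0,-0.0337],[60,-0.0338,-0.0172,0.0115,0,0,-0.0337]]' 20
python3 -m jog '[[60,-0.0338,-0.0172,0.0115,0,0,-0.0337],[60,-0.0338,-0.0172,0.0115,0,0,-0.0337],[60,-0.0338,-0.0172,0.0115,0,0,-0.0337],[60,-0.0338,-0.0172,0.0115,0,0,-0.0337],[60,-0.0338,-0.0172,0.0115,0,0,-0.0337]]'
python3 -m jog '[[60,-0.0338,-0.0172,0.0115,0,0,-0.0337],[60,-0.0338,-0.0172,0.0115,0,0,-0.0337],[60,0,0,0,0,0,0]]'
python3 to.py .534 .387 .004 100.2
```

```text
time_s: 0.52
tcp_pos: [0.2944, 0.4958, 0.1805]
orientation: [[-0.998, 0.056, -0.0], [0.056, 0.998, -0.001], [0.0, -0.001, -1.0]]
contact_force: [1.2, -0.0, 0.3]
gripper_width: 0.057
time_s: 0.93
tcp_pos: [0.4645, 0.4114, 0.1228]
orientation: [[-0.994, -0.112, -0.001], [-0.112, 0.994, -0.001], [0.001, -0.001, -1.0]]
contact_force: [-0.1, 0.2, 1.2]
gripper_width: 0.053
time_s: 1.18
tcp_pos: [0.5432, 0.3791, 0.0974]
orientation: [[-0.986, -0.166, 0.004], [-0.166, 0.986, -0.007], [-0.003, -0.007, -1.0]]
contact_force: [0.5, -1.3, -0.7]
gripper_width: 0.0528
t 1.18 tcp [0.5432 0.3791 0.0974] w 0.0528 F [ 0.5 -1.3 -0.7] n 3 row [0.0026 0.0033 0.0311] [-0.0025  0.0009 -0.0037]
```

```bash
python3 -m jog '[[60,0,0,0,0,0,0],[60,0,0,0,0,0,0],[60,0,0,0,0,0,0]]'|head -2; python3 to.py .534 .387 .004 100.2
```

```text
time_s: 1.43
tcp_pos: [0.5327, 0.389, 0.101]
t 1.43 tcp [0.5327 0.389  0.101 ] w 0.0531 F [-0.5  0.1  0.2] n 3 row [-0.0003 -0.0008  0.0323] [ 0.0004 -0.0004  0.0007]
```

```bash
python3 -m jog '[[50,-0.0003,-0.0008,0.03,0,0,0],[50,-0.0003,-0.0008,0.03,0,0,0],[50,-0.0003,-0.0008,0.022,0,0,0],[50,0,0,0.010,0,0,0],[50,0,0,0.004,0,0,0]]'|head -2
python3 -m jog '[[50,0,0,0,0,0,0],[50,0,0,0,0,0,0],[0,0,0,0,0,0,0],[0,0,0,0,0,0,0],[0,0,0,0,0,0,0]]' 25
python3 -m jog '[[0,0,0,0,0,0,0],[0,0,0,0,0,0,0],[0,0,0,0,0,0,0]]'; python3 to.py .534 .387 .004 100.2
```

```text
time_s: 1.85
tcp_pos: [0.5337, 0.3858, 0.0034]
time_s: 2.27
tcp_pos: [0.5365, 0.3859, 0.0059]
orientation: [[-0.984, -0.177, 0.001], [-0.177, 0.984, 0.002], [-0.002, 0.001, -1.0]]
contact_force: [-0.2, 0.3, 0.7]
gripper_width: 0.026
time_s: 2.52
tcp_pos: [0.5363, 0.3858, 0.0055]
orientation: [[-0.984, -0.177, 0.001], [-0.177, 0.984, 0.001], [-0.001, 0.001, -1.0]]
contact_force: [-1.0, -0.9, 5.8]
gripper_width: 0.0197
t 2.52 tcp [0.5363 0.3858 0.0055] w 0.0197 F [-1.  -0.9  5.8] n 1 row [0.002  0.0015 0.0015] [ 0.001   0.0012 -0.0005]
```

```bash
python3 -m jog '[[0,0,0,-0.01,0,0,0],[0,0,0,-0.03,0,0,0],[0,0,0,-0.04,0,0,0],[0,0,0,0,0,0,0],[0,0,0,0,0,0,0]]';python3 -m jog '[[0,0,0,0,0,0,0],[0,0,0,0,0,0,0]]' |grep width; python3 to.py .637 .0345 .085 93
```

```text
time_s: 2.93
tcp_pos: [0.5373, 0.3863, 0.0875]
orientation: [[-0.984, -0.176, 0.004], [-0.176, 0.984, 0.003], [-0.004, 0.002, -1.0]]
contact_force: [0.0, -0.8, -0.7]
gripper_width: 0.0197
gripper_width: 0.0196
t 3.1 tcp [0.5351 0.3842 0.0835] w 0.0196 F [-0.4 -0.3 -0.5] n 9 row [-0.0065 -0.04   -0.0001] [-0.0002 -0.0002  0.0139]
```

```bash
python3 -m jog '[[0,-0.0065,-0.02,0,0,0,0.0139],[0,-0.0065,-0.04,0,0,0,0.0139],[0,-0.0065,-0.04,0,0,0,0.0139],[0,-0.0065,-0.04,0,0,0,0.0139],[0,-0.0065,-0.04,0,0,0,0.0139]]'|grep -v or
python3 -m jog '[[0,-0.0065,-0.04,0,0,0,0.0139],[0,-0.0065,-0.04,0,0,0,0.0139],[0,-0.0065,-0.04,0,0,0,0.0139],[0,-0.0065,-0.04,0,0,0,0.0139],[0,0,-0.02,0,0,0,0]]'|grep -v or
python3 -m jog '[[0,0,0,0,0,0,0],[0,0,0,0,0,0,0],[0,0,0,0,0,0,0],[0,0,0,0,0,0,0],[0,0,0,0,0,0,0]]'
python3 to.py .637 .0345 .011 93
```

```text
time_s: 3.52
tcp_pos: [0.5937, 0.2099, 0.0831]
gripper_width: 0.0198
time_s: 3.93
tcp_pos: [0.6356, 0.0267, 0.0828]
gripper_width: 0.0193
time_s: 4.35
tcp_pos: [0.6347, 0.0375, 0.0845]
orientation: [[-0.998, -0.056, -0.001], [-0.056, 0.998, 0.001], [0.001, 0.001, -1.0]]
contact_force: [-0.1, 0.3, -1.4]
gripper_width: 0.0195
t 4.35 tcp [0.6347 0.0375 0.0845] w 0.0195 F [-0.1  0.3 -1.4] n 2 row [-0.0011 -0.0016  0.0367] [ 0.0007 -0.0003  0.0016]
```

```bash
python3 -m jog '[[0,-0.001,-0.001,0.03,0,0,0],[0,-0.001,-0.001,0.025,0,0,0],[0,-0.001,-0.001,0.014,0,0,0],[0,0,0,0.0035,0,0,0],[0,0,0,0,0,0,0]]'|grep -v or
python3 -m jog '[[0,0,0,0.001,0,0,0],[0,0,0,0.001,0,0,0],[0,0,0,0,0,0,0],[0,0,0,0,0,0,0],[0,0,0,0,0,0,0]]'
python3 to.py .637 .0345 .011 93
```

```text
time_s: 4.77
tcp_pos: [0.6376, 0.0329, 0.0114]
gripper_width: 0.0198
time_s: 5.18
tcp_pos: [0.6388, 0.0322, 0.0109]
orientation: [[-0.999, -0.052, 0.001], [-0.052, 0.999, 0.0], [-0.001, 0.0, -1.0]]
contact_force: [0.2, -0.0, -0.8]
gripper_width: 0.0198
t 5.18 tcp [0.6388 0.0322 0.0109] w 0.0198 F [ 0.2 -0.  -0.8] n 1 row [ 0.0016  0.0024 -0.0001] [ 0.0001  0.0011 -0.    ]
```

Lower by about 1 mm more, then release and retreat.

```bash
python3 -m jog '[[0,0,0,0.0012,0,0,0],[0,0,0,0,0,0,0],[0,0,0,0,0,0,0],[40,0,0,0,0,0,0],[40,0,0,0,0,0,0]]'|grep -v or
python3 -m jog '[[40,0,0,0,0,0,0],[40,0,0,-0.01,0,0,0],[40,0,0,-0.03,0,0,0],[40,0,0,-0.04,0,0,0],[50,0,0,0,0,0,0]]'
python3 -m jog '[[50,0,0,0,0,0,0],[50,0,0,0,0,0,0]]'|grep width
python3 to.py .459 .231 .09 80.3
```

```text
time_s: 5.6
tcp_pos: [0.6382, 0.0322, 0.0089]
gripper_width: 0.0309
time_s: 6.02
tcp_pos: [0.6428, 0.0333, 0.0962]
orientation: [[-0.999, -0.052, 0.011], [-0.052, 0.999, 0.002], [-0.012, 0.002, -1.0]]
contact_force: [1.7, -0.3, 0.1]
gripper_width: 0.0398
gripper_width: 0.0439
t 6.18 tcp [0.6381 0.032  0.0893] w 0.0439 F [-0.3 -0.5 -0.4] n 7 row [ 0.0268  0.0274 -0.0001] [-0.      0.      0.0317]
```

```bash
python3 -m jog '[[55,0.0268,0.0274,0,0,0,0.0317],[55,0.0268,0.0274,0,0,0,0.0317],[55,0.0268,0.0274,0,0,0,0.0317],[55,0.0268,0.0274,0,0,0,0.0317],[55,0.0268,0.0274,0,0,0,0.0317]]'|grep -v or
python3 -m jog '[[55,0.0268,0.0274,0,0,0,0.0317],[55,0.0268,0.0274,0,0,0,0.0317],[55,0,0,0,0,0,0],[55,0,0,0,0,0,0],[55,0,0,0,0,0,0]]'|grep -v or
python3 -m jog '[[55,0,0,0,0,0,0],[55,0,0,0,0,0,0],[55,0,0,0,0,0,0]]'|grep width
python3 to.py .459 .231 .005 80.3
```

```text
time_s: 6.6
tcp_pos: [0.5035, 0.1706, 0.0879]
gripper_width: 0.0483
time_s: 7.02
tcp_pos: [0.4591, 0.2306, 0.0882]
gripper_width: 0.0483
gripper_width: 0.0485
t 7.27 tcp [0.4602 0.2298 0.0888] w 0.0485 F [-0.5 -0.1 -0.5] n 3 row [0.0005 0.0003 0.0279] [-0.0002  0.     -0.001 ]
```

```bash
python3 -m jog '[[55,0.001,0.001,0.03,0,0,0],[55,0,0,0.028,0,0,0],[55,0,0,0.018,0,0,0],[55,0,0,0.006,0,0,0],[55,0,0,0.002,0,0,0]]'|grep -v or
python3 -m jog '[[50,0,0,0,0,0,0],[50,0,0,0,0,0,0],[0,0,0,0,0,0,0],[0,0,0,0,0,0,0],[0,0,0,0,0,0,0]]' 25|grep -v or
python3 -m jog '[[0,0,0,0,0,0,0],[0,0,0,0,0,0,0],[0,0,0,0,0,0,0],[0,0,0,0,0,0,0]]'
python3 -m jog '[[0,0,0,-0.01,0,0,0],[0,0,0,-0.03,0,0,0],[0,0,0,-0.04,0,0,0],[0,0,0,0,0,0,0],[0,0,0,0,0,0,0]]'|grep -v or;python3 -m jog '[[0,0,0,0,0,0,0],[0,0,0,0,0,0,0]]' |grep width; python3 to.py .642 -.0455 .085 93
```

```text
time_s: 7.68
tcp_pos: [0.4584, 0.2316, 0.0039]
gripper_width: 0.0484
time_s: 8.1
tcp_pos: [0.4591, 0.2328, 0.0058]
gripper_width: 0.0262
time_s: 8.43
tcp_pos: [0.4589, 0.2328, 0.0055]
orientation: [[-0.986, 0.169, 0.001], [0.169, 0.986, 0.001], [-0.001, 0.001, -1.0]]
contact_force: [0.4, 0.2, 6.5]
gripper_width: 0.0195
time_s: 8.85
tcp_pos: [0.4598, 0.2331, 0.0872]
gripper_width: 0.0196
gripper_width: 0.0197
t 9.02 tcp [0.458  0.2321 0.0843] w 0.0197 F [ 0.7 -0.5 -1.4] n 9 row [-0.0226 -0.0294 -0.0001] [-0.0001 -0.0002 -0.0246]
```

```bash
python3 -m jog '[[0,-0.0226,-0.0294,0,0,0,-0.0246],[0,-0.0226,-0.0294,0,0,0,-0.0246],[0,-0.0226,-0.0294,0,0,0,-0.0246],[0,-0.0226,-0.0294,0,0,0,-0.0246],[0,-0.0226,-0.0294,0,0,0,-0.0246]]'|grep -v or
python3 -m jog '[[0,-0.0226,-0.0294,0,0,0,-0.0246],[0,-0.0226,-0.0294,0,0,0,-0.0246],[0,-0.0226,-0.0294,0,0,0,-0.0246],[0,-0.0226,-0.0294,0,0,0,-0.0246],[0,0,0,0,0,0,0]]'|grep -v or
python3 -m jog '[[0,0,0,0,0,0,0],[0,0,0,0,0,0,0],[0,0,0,0,0,0,0],[0,0,0,0,0,0,0],[0,0,0,0,0,0,0]]'|grep width
python3 to.py .642 -.0455 .010 93
```

```text
time_s: 9.43
tcp_pos: [0.5525, 0.0713, 0.0834]
gripper_width: 0.0196
time_s: 9.85
tcp_pos: [0.6456, -0.0557, 0.0829]
gripper_width: 0.0194
gripper_width: 0.0196
t 10.27 tcp [ 0.6418 -0.0436  0.0849] w 0.0196 F [ 0.8 -0.2 -0.2] n 2 row [-0.0001 -0.001   0.0375] [ 0.0003 -0.0004  0.0011]
```

```bash
python3 -m jog '[[0,0,-0.001,0.03,0,0,0],[0,0,0,0.025,0,0,0],[0,0,0,0.015,0,0,0],[0,0,0,0.003,0,0,0],[0,0,0,0.001,0,0,0]]'|grep -v or
python3 -m jog '[[0,0,0,0.001,0,0,0],[0,0,0,0,0,0,0],[0,0,0,0,0,0,0],[40,0,0,0,0,0,0],[40,0,0,0,0,0,0]]'|grep -v or
python3 to.py .642 -.0455 .010 93
python3 -m jog '[[40,0,0,0,0,0,0],[40,0,0,-0.01,0,0,0],[40,0,0,-0.03,0,0,0],[60,0,0,-0.04,0,0,0],[60,0,0,0,0,0,0]]'|grep -v or
python3 -m jog '[[65,0,0,0,0,0,0],[65,0,0,0,0,0,0]]'|grep width
python3 to.py .456 -.2285 .1 90
```

```text
time_s: 10.68
tcp_pos: [0.6419, -0.0456, 0.0106]
gripper_width: 0.02
time_s: 11.1
tcp_pos: [0.6429, -0.0463, 0.0107]
gripper_width: 0.031
t 11.1 tcp [ 0.6429 -0.0463  0.0107] w 0.031 F [-0.3  0.8  0.1] n 1 row [0.0009 0.0008 0.0007] [-0.      0.0012 -0.0005]
time_s: 11.52
tcp_pos: [0.6472, -0.0455, 0.0975]
gripper_width: 0.0463
gripper_width: 0.0572
t 11.68 tcp [ 0.6423 -0.0465  0.0905] w 0.0572 F [-0.7  0.5 -0.5] n 7 row [ 0.0274 -0.0252 -0.0014] [-0.      0.      0.0074]
```

```bash
python3 -m jog '[[75,0.0274,-0.0252,-0.0014,0,0,0.0074],[75,0.0274,-0.0252,-0.0014,0,0,0.0074],[75,0.0274,-0.0252,-0.0014,0,0,0.0074],[75,0.0274,-0.0252,-0.0014,0,0,0.0074],[75,0.0274,-0.0252,-0.0014,0,0,0.0074]]'|grep -v or
python3 -m jog '[[75,0.0274,-0.0252,-0.0014,0,0,0.0074],[75,0.0274,-0.0252,-0.0014,0,0,0.0074],[75,0,0,0,0,0,0],[75,0,0,0,0,0,0],[75,0,0,0,0,0,0]]'|grep -v or
python3 -m jog '[[75,0,0,0,0,0,0],[75,0,0,0,0,0,0],[75,0,0,0,0,0,0]]'|grep width
python3 to.py .456 -.2285 .015 90
python3 - <<'E'
from rig import env
from h import *
d=env.snapshot('top');np.savez('top1.npz',**d);cv2.imwrite('pics/top1.png',d['frame'][:,:,::-1])
for n,b,zl,zh,zt in [('flatbars',(228,135,300,189),.0195,.03,.024),('egg',(250,212,277,238),.035,.07,.05)]: print(n,*measure(d,b,zl,zh,zt))
E
```

```text
time_s: 12.1
tcp_pos: [0.5077, -0.1781, 0.0959]
gripper_width: 0.0661
time_s: 12.52
tcp_pos: [0.456, -0.2277, 0.0992]
gripper_width: 0.0662
gripper_width: 0.0663
t 12.77 tcp [ 0.4569 -0.2271  0.0996] w 0.0663 F [ 0.7 -0.3 -0.5] n 3 row [ 0.0003 -0.0005  0.0282] [0.0002 0.0001 0.0008]
flatbars [ 0.6401 -0.0085] [ 0.6339 -0.002 ] [0.1713 0.1232] 81.0 pca 95.4 565 0.0246
egg [ 0.478  -0.0011] [ 0.4776 -0.0006] [0.0405 0.0404] 88.9 pca 146.2 246 0.0415
```

View pics/top1.png

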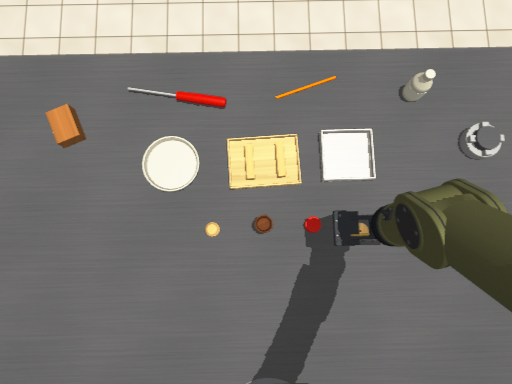

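The top view shows both bars flat inside the plywood tray, at (250,160) and (281,156). The egg cup hasn't moved from (263,225). Next I'll grasp the first round blank.

```bash
python3 -m jog '[[75,0.001,-0.0015,0.025,0,0,0],[75,0,0,0.025,0,0,0],[75,0,0,0.02,0,0,0],[75,0,0,0.01,0,0,0],[75,0,0,0.004,0,0,0]]'|grep -v or
python3 -m jog '[[70,0,0,0,0,0,0],[70,0,0,0,0,0,0],[0,0,0,0,0,0,0],[0,0,0,0,0,0,0],[0,0,0,0,0,0,0]]' 25|grep -v or
python3 -m jog '[[0,0,0,0,0,0,0],[0,0,0,0,0,0,0],[0,0,0,0,0,0,0],[0,0,0,0,0,0,0],[0,0,0,0,0,0,0]]'
```

```text
time_s: 13.23
tcp_pos: [0.4546, -0.2288, 0.0141]
gripper_width: 0.0661
time_s: 13.65
tcp_pos: [0.4554, -0.23, 0.0165]
gripper_width: 0.044
time_s: 14.07
tcp_pos: [0.4553, -0.2299, 0.0164]
orientation: [[-1.0, -0.0, 0.001], [-0.0, 1.0, -0.0], [-0.001, -0.0, -1.0]]
contact_force: [-0.4, -1.2, 5.7]
gripper_width: 0.0394
```

```bash
python3 -m jog '[[0,0,0,-0.01,0,0,0],[0,0,0,-0.03,0,0,0],[0,0,0,-0.04,0,0,0],[0,0,0,0,0,0,0],[0,0,0,0,0,0,0]]'|grep -v or;python3 -m jog '[[0,0,0,0,0,0,0],[0,0,0,0,0,0,0]]' |grep width; python3 to.py .679 -.217 .1 90
```

```text
time_s: 14.48
tcp_pos: [0.4561, -0.2304, 0.0974]
gripper_width: 0.0394
gripper_width: 0.0391
t 14.65 tcp [ 0.4541 -0.2296  0.0947] w 0.0391 F [-0.5  0.4 -0.3] n 6 row [-0.0375  0.0021 -0.0009] [ 0.0001 -0.0004  0.    ]
```

```bash
python3 -m jog '[[0,-0.02,0.002,-0.001,0,0,0],[0,-0.0375,0.002,-0.001,0,0,0],[0,-0.0375,0.002,-0.001,0,0,0],[0,-0.0375,0.002,-0.001,0,0,0],[0,-0.0375,0.002,-0.001,0,0,0]]'|grep -v or
python3 -m jog '[[0,-0.035,0.002,0,0,0,0],[0,-0.02,0.001,0,0,0,0],[0,0,0,0,0,0,0],[0,0,0,0,0,0,0],[0,0,0,0,0,0,0]]'|grep -v or
python3 -m jog '[[0,0,0,0,0,0,0],[0,0,0,0,0,0,0],[0,0,0,0,0,0,0],[0,0,0,0,0,0,0]]'|grep width
python3 to.py .679 -.217 .021 90
```

```text
time_s: 15.07
tcp_pos: [0.6255, -0.2193, 0.0991]
gripper_width: 0.0393
time_s: 15.48
tcp_pos: [0.6781, -0.2167, 0.0989]
gripper_width: 0.0392
gripper_width: 0.0395
t 15.82 tcp [ 0.6795 -0.2171  0.101 ] w 0.0395 F [-0.1  0.1 -1.1] n 2 row [0.0003 0.     0.04  ] [-0.0001 -0.0001 -0.0001]
```

```bash
python3 -m jog '[[0,0,0,0.03,0,0,0],[0,0,0,0.025,0,0,0],[0,0,0,0.016,0,0,0],[0,0,0,0.006,0,0,0],[0,0,0,0.002,0,0,0]]'|grep -v or
python3 -m jog '[[0,0,0,0,0,0,0],[0,0,0,0,0,0,0],[0,0,0,0,0,0,0],[0,0,0,0,0,0,0],[0,0,0,0,0,0,0]]'|grep -v or
```

```text
time_s: 16.23
tcp_pos: [0.6792, -0.2166, 0.0209]
gripper_width: 0.0396
time_s: 16.65
tcp_pos: [0.6805, -0.2168, 0.0226]
gripper_width: 0.0394
```

```bash
python3 -m jog '[[0,0,0,0.001,0,0,0],[0,0,0,0.001,0,0,0],[0,0,0,0,0,0,0],[0,0,0,0,0,0,0],[0,0,0,0,0,0,0]]'|grep -v or
python3 -m jog '[[60,0,0,0,0,0,0],[60,0,0,0,0,0,0],[60,0,0,0,0,0,0],[60,0,0,0,0,0,0],[60,0,0,-0.01,0,0,0]]'|grep -v or
python3 -m jog '[[60,0,0,-0.03,0,0,0],[60,0,0,-0.04,0,0,0],[75,0,0,0,0,0,0],[75,0,0,0,0,0,0],[75,0,0,0,0,0,0]]'|grep -v or
python3 to.py .530 -.389 .1 90
```

```text
time_s: 17.07
tcp_pos: [0.6802, -0.2168, 0.0205]
gripper_width: 0.0394
time_s: 17.48
tcp_pos: [0.6782, -0.2164, 0.0278]
gripper_width: 0.0533
time_s: 17.9
tcp_pos: [0.6799, -0.2168, 0.1003]
gripper_width: 0.0663
t 17.9 tcp [ 0.6799 -0.2168  0.1003] w 0.0663 F [-0.5  0.5 -0.3] n 6 row [ 0.025  -0.0287  0.0001] [-0.  0.  0.]
```

```bash
python3 -m jog '[[75,0.025,-0.0287,0,0,0,0],[75,0.025,-0.0287,0,0,0,0],[75,0.025,-0.0287,0,0,0,0],[75,0.025,-0.0287,0,0,0,0],[75,0.025,-0.0287,0,0,0,0]]'|grep -v or
python3 -m jog '[[75,0.025,-0.0287,0,0,0,0],[75,0,0,0,0,0,0],[75,0,0,0,0,0,0],[75,0,0,0,0,0,0],[75,0,0,0,0,0,0]]'|grep width
python3 -m jog '[[75,0,0,0,0,0,0],[75,0,0,0,0,0,0]]'|grep width
python3 to.py .530 -.389 .015 90
```

```text
time_s: 18.32
tcp_pos: [0.5525, -0.3609, 0.0982]
gripper_width: 0.066
gripper_width: 0.0662
gripper_width: 0.0657
t 18.9 tcp [ 0.5311 -0.3873  0.0996] w 0.0657 F [-0.7 -0.2  0.5] n 3 row [ 0.0004 -0.0006  0.0282] [0.0003 0.0001 0.0009]
```

```bash
python3 -m jog '[[75,0.001,-0.0015,0.025,0,0,0],[75,0,0,0.025,0,0,0],[75,0,0,0.02,0,0,0],[75,0,0,0.01,0,0,0],[75,0,0,0.004,0,0,0]]'|grep -v or
python3 -m jog '[[70,0,0,0,0,0,0],[70,0,0,0,0,0,0],[0,0,0,0,0,0,0],[0,0,0,0,0,0,0],[0,0,0,0,0,0,0]]' 25|grep -v or
python3 -m jog '[[0,0,0,0,0,0,0],[0,0,0,0,0,0,0],[0,0,0,0,0,0,0],[0,0,0,0,0,0,0],[0,0,0,0,0,0,0]]'
python3 -m jog '[[0,0,0,-0.01,0,0,0],[0,0,0,-0.03,0,0,0],[0,0,0,-0.04,0,0,0],[0,0,0,0,0,0,0],[0,0,0,0,0,0,0]]'|grep -v or;python3 -m jog '[[0,0,0,0,0,0,0],[0,0,0,0,0,0,0]]' |grep width; python3 to.py .621 -.217 .1 90
```

```text
time_s: 19.32
tcp_pos: [0.5285, -0.3892, 0.014]
gripper_width: 0.0662
time_s: 19.73
tcp_pos: [0.5295, -0.3908, 0.0168]
gripper_width: 0.0437
time_s: 20.15
tcp_pos: [0.5294, -0.3906, 0.0165]
orientation: [[-1.0, -0.0, 0.001], [-0.0, 1.0, -0.0], [-0.001, -0.0, -1.0]]
contact_force: [-0.3, -0.4, 4.9]
gripper_width: 0.0392
time_s: 20.57
tcp_pos: [0.5306, -0.3913, 0.0986]
gripper_width: 0.0396
gripper_width: 0.0395
t 20.73 tcp [ 0.5278 -0.3901  0.0945] w 0.0395 F [-0.3 -0.2 -1.3] n 5 row [-0.0186  0.0346 -0.0011] [ 0.0002 -0.0005  0.0001]
```

```bash
python3 -m jog '[[0,-0.01,0.018,-0.001,0,0,0],[0,-0.0186,0.0346,-0.001,0,0,0],[0,-0.0186,0.0346,-0.001,0,0,0],[0,-0.0186,0.0346,-0.001,0,0,0],[0,-0.0186,0.0346,-0.001,0,0,0]]'|grep -v or
python3 -m jog '[[0,-0.009,0.0175,0,0,0,0],[0,0,0,0,0,0,0],[0,0,0,0,0,0,0],[0,0,0,0,0,0,0],[0,0,0,0,0,0,0]]'|grep -v or
python3 -m jog '[[0,0,0,0,0,0,0],[0,0,0,0,0,0,0],[0,0,0,0,0,0,0]]'|grep width
python3 to.py .621 -.217 .021 90
```

```text
time_s: 21.15
tcp_pos: [0.6129, -0.2322, 0.0992]
gripper_width: 0.0391
time_s: 21.57
tcp_pos: [0.6208, -0.219, 0.0998]
gripper_width: 0.0391
gripper_width: 0.0394
t 21.82 tcp [ 0.6219 -0.2175  0.1007] w 0.0394 F [-0.2 -0.1 -0.8] n 2 row [0.0004 0.0003 0.0398] [-0.0001 -0.0002 -0.0006]
```

```bash
python3 -m jog '[[0,0.001,0.0005,0.03,0,0,0],[0,0,0,0.025,0,0,0],[0,0,0,0.016,0,0,0],[0,0,0,0.006,0,0,0],[0,0,0,0.0015,0,0,0]]'|grep -v or
python3 -m jog '[[0,0,0,0.0005,0,0,0],[0,0,0,0.001,0,0,0],[0,0,0,0,0,0,0],[0,0,0,0,0,0,0],[0,0,0,0,0,0,0]]'|grep -v or
```

```text
time_s: 22.23
tcp_pos: [0.6204, -0.2161, 0.0211]
gripper_width: 0.0392
time_s: 22.65
tcp_pos: [0.6219, -0.2161, 0.0215]
gripper_width: 0.0393
```

```bash
python3 -m jog '[[0,0,0,0.001,0,0,0],[0,0,0,0,0,0,0],[0,0,0,0,0,0,0],[0,0,0,0,0,0,0],[60,0,0,0,0,0,0]]'|grep -v or
python3 -m jog '[[60,0,0,0,0,0,0],[60,0,0,0,0,0,0],[60,0,0,0,0,0,0],[60,0,0,0,0,0,0],[60,0,0,-0.01,0,0,0]]'|grep -v or
python3 -m jog '[[60,0,0,-0.03,0,0,0],[60,0,0,-0.04,0,0,0],[65,0,0,0,0,0,0],[65,0,0,0,0,0,0],[65,0,0,0,0,0,0]]'|grep -v or
python3 to.py .4687 .1244 .1 90
```

```text
time_s: 23.07
tcp_pos: [0.6217, -0.2161, 0.0202]
gripper_width: 0.0441
time_s: 23.48
tcp_pos: [0.6198, -0.2157, 0.0282]
gripper_width: 0.0527
time_s: 23.9
tcp_pos: [0.6212, -0.2162, 0.1002]
gripper_width: 0.0573
t 23.9 tcp [ 0.6212 -0.2162  0.1002] w 0.0573 F [ 0.1 -0.8 -0.5] n 10 row [0.0152 0.0341 0.    ] [-0.  0.  0.]
```

```bash
python3 -m jog '[[65,0.0152,0.0341,0,0,0,0],[65,0.0152,0.0341,0,0,0,0],[65,0.0152,0.0341,0,0,0,0],[65,0.0152,0.0341,0,0,0,0],[65,0.0152,0.0341,0,0,0,0]]'|grep -v or
python3 -m jog '[[65,0.0152,0.0341,0,0,0,0],[65,0.0152,0.0341,0,0,0,0],[65,0.0152,0.0341,0,0,0,0],[65,0.0152,0.0341,0,0,0,0],[65,0.0152,0.0341,0,0,0,0]]'|grep -v or
python3 -m jog '[[65,0,0,0,0,0,0],[65,0,0,0,0,0,0],[65,0,0,0,0,0,0],[65,0,0,0,0,0,0],[65,0,0,0,0,0,0]]'|grep width
python3 to.py .4687 .1244 .005 90
python3 - <<'E'
from rig import env
from h import *
d=env.snapshot('top');cv2.imwrite('pics/top2.png',d['frame'][:,:,::-1])
for n,b in [('far',(325,128,371,155)),('near',(325,155,371,185))]: print(n,*measure(d,b,.04,.07,.054))
E
```

```text
time_s: 24.32
tcp_pos: [0.5432, -0.0444, 0.0986]
gripper_width: 0.0569
time_s: 24.73
tcp_pos: [0.4675, 0.1259, 0.0988]
gripper_width: 0.0571
gripper_width: 0.0569
t 25.15 tcp [0.4698 0.1229 0.0995] w 0.0569 F [-0.8 -0.6  0.2] n 3 row [0.0003 0.0005 0.0315] [-0.0004 -0.0001 -0.0011]
far [ 0.6792 -0.2169] [ 0.6749 -0.2147] [0.0394 0.0532] 62.9 pca 147.7 229 0.0543
near [ 0.621  -0.2162] [ 0.62   -0.2164] [0.0389 0.0404] 86.9 pca 131.7 226 0.0544
```

View pics/top2.png

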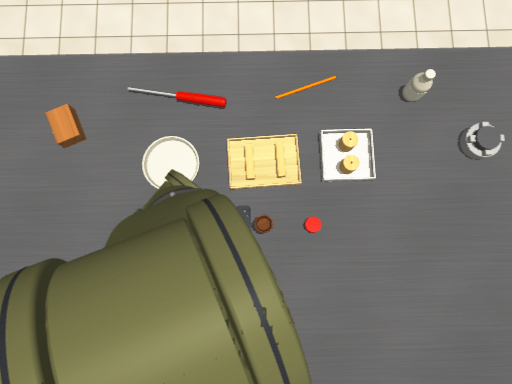

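Both round blanks stand in the metal tray, at (350,140) and (351,163), with their tops at 54 mm, so they rest on the floor. The arm is now over the knob.

```bash
python3 -m jog '[[65,0.001,0.0005,0.03,0,0,0],[65,0,0,0.03,0,0,0],[65,0,0,0.02,0,0,0],[65,0,0,0.01,0,0,0],[65,0,0,0.004,0,0,0]]'|grep -v or
python3 -m jog '[[65,0,0,0,0,0,0],[65,0,0,0,0,0,0],[65,0,0,0,0,0,0],[0,0,0,0,0,0,0],[0,0,0,0,0,0,0]]' 20|grep -v or
python3 -m jog '[[0,0,0,0,0,0,0],[0,0,0,0,0,0,0],[0,0,0,0,0,0,0],[0,0,0,0,0,0,0],[0,0,0,0,0,0,0]]'
```

```text
time_s: 25.62
tcp_pos: [0.4678, 0.1243, 0.0041]
gripper_width: 0.0574
time_s: 26.03
tcp_pos: [0.4688, 0.1255, 0.0066]
gripper_width: 0.0461
time_s: 26.45
tcp_pos: [0.4686, 0.1255, 0.0062]
orientation: [[-1.0, -0.0, 0.001], [-0.0, 1.0, 0.0], [-0.001, 0.0, -1.0]]
contact_force: [-0.7, 0.5, 5.5]
gripper_width: 0.0343
```

```bash
python3 -m jog '[[0,0,0,-0.005,0,0,0],[0,0,0,-0.01,0,0,0],[0,0,0,-0.03,0,0,0],[0,0,0,-0.035,0,0,0],[0,0,0,0,0,0,0]]'|grep -v or;python3 -m jog '[[0,0,0,0,0,0,0],[0,0,0,0,0,0,0],[0,0,0,0,0,0,0]]' |grep width; python3 to.py .638 .2305 .09 90
python3 - <<'E'
from rig import env
from h import *
d=env.snapshot('scene');cv2.imwrite('pics/s1.png',cv2.resize(d['frame'][100:230,170:370,::-1],None,fx=4,fy=4,interpolation=2))
E
```

```text
time_s: 26.87
tcp_pos: [0.4703, 0.126, 0.0902]
gripper_width: 0.0345
gripper_width: 0.0344
t 27.12 tcp [0.4676 0.1251 0.0849] w 0.0344 F [-0.1 -0.8 -1. ] n 5 row [-0.0341  0.0211 -0.0011] [-0.0002 -0.0004  0.0001]
```

View pics/s1.png

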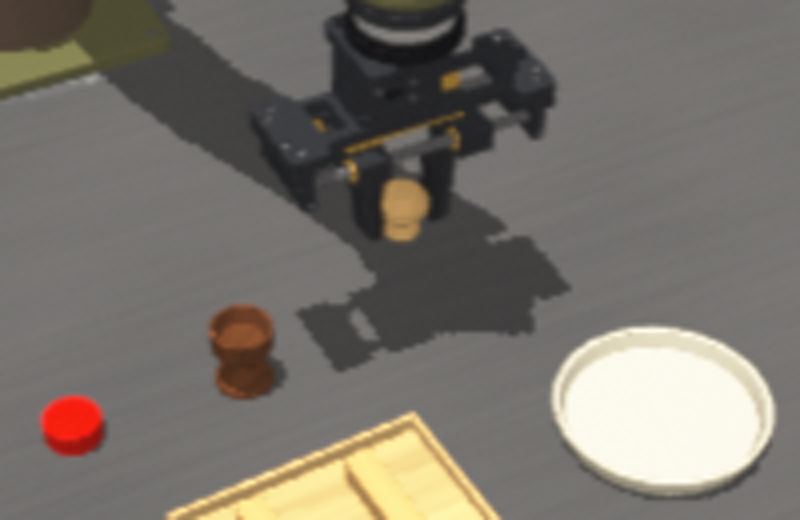

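The crop shows the knob held upright between the fingers at (403,205), foot down. The egg cup is standing at (243,350).

```bash
python3 -m jog '[[0,-0.017,0.0105,-0.001,0,0,0],[0,-0.034,0.021,-0.001,0,0,0],[0,-0.034,0.021,-0.001,0,0,0],[0,-0.034,0.021,-0.001,0,0,0],[0,-0.034,0.021,-0.001,0,0,0]]'|grep -v or
python3 -m jog '[[0,-0.017,0.0105,0,0,0,0],[0,0,0,0,0,0,0],[0,0,0,0,0,0,0],[0,0,0,0,0,0,0],[0,0,0,0,0,0,0]]'|grep width
python3 -m jog '[[0,0,0,0,0,0,0],[0,0,0,0,0,0,0],[0,0,0,0,0,0,0]]'|grep width
python3 to.py .638 .2305 .0135 90
```

```text
time_s: 27.58
tcp_pos: [0.6218, 0.2205, 0.0895]
gripper_width: 0.0343
gripper_width: 0.0343
gripper_width: 0.0343
t 28.25 tcp [0.638  0.2301 0.091 ] w 0.0343 F [0.4 0.1 0.1] n 2 row [-0.      0.0002  0.0387] [-0.0002 -0.0001  0.0001]
```

```bash
python3 -m jog '[[0,0,0,0.03,0,0,0],[0,0,0,0.025,0,0,0],[0,0,0,0.015,0,0,0],[0,0,0,0.005,0,0,0],[0,0,0,0.002,0,0,0]]'|grep -v or
python3 -m jog '[[0,0,0,0.001,0,0,0],[0,0,0,0,0,0,0],[0,0,0,0,0,0,0],[0,0,0,0,0,0,0],[0,0,0,0,0,0,0]]'|grep -v or
```

```text
time_s: 28.67
tcp_pos: [0.6377, 0.2302, 0.0129]
gripper_width: 0.0344
time_s: 29.08
tcp_pos: [0.6388, 0.2307, 0.0137]
gripper_width: 0.0344
```

```bash
python3 -m jog '[[0,0,0,0.001,0,0,0],[0,0,0,0.001,0,0,0],[0,0,0,0,0,0,0],[0,0,0,0,0,0,0],[0,0,0,0,0,0,0]]'|grep -v or
python3 -m jog '[[0,0,0,0.0005,0,0,0],[0,0,0,0,0,0,0],[0,0,0,0,0,0,0],[0,0,0,0,0,0,0]]'
```

```text
time_s: 29.5
tcp_pos: [0.6385, 0.2306, 0.0113]
gripper_width: 0.0342
time_s: 29.83
tcp_pos: [0.6386, 0.2306, 0.0112]
orientation: [[-1.0, -0.0, 0.001], [-0.0, 1.0, 0.0], [-0.001, 0.0, -1.0]]
contact_force: [-2.1, -0.4, 8.3]
gripper_width: 0.0344
```

Contact with the dish floor (8 N). Releasing, then backing off clear of the view.

```bash
python3 -m jog '[[60,0,0,0,0,0,0],[60,0,0,0,0,0,0],[60,0,0,0,0,0,0],[60,0,0,0,0,0,0],[60,0,0,0,0,0,0]]'|grep -v or
python3 -m jog '[[60,0,0,-0.01,0,0,0],[60,0,0,-0.03,0,0,0],[60,0,0,-0.04,0,0,0],[60,0,0,-0.04,0,0,0],[60,0,0.035,-0.02,0,0,0]]'|grep -v or
python3 -m jog '[[60,0.02,0.035,0,0,0,0],[60,0.02,0.035,0,0,0,0],[60,0.02,0.035,0,0,0,0],[60,0.02,0.035,0,0,0,0],[60,0.02,0.035,0,0,0,0]]'|grep -v or
python3 -m jog '[[60,0.02,0.035,0,0,0,0],[60,0.02,0.035,0,0,0,0],[60,0,0,0,0,0,0],[60,0,0,0,0,0,0],[60,0,0,0,0,0,0]]'|grep -v or
python3 -m jog '[[60,0,0,0,0,0,0],[60,0,0,0,0,0,0],[60,0,0,0,0,0,0],[60,0,0,0,0,0,0],[60,0,0,0,0,0,0]]'|grep -v or
python3 - <<'E'
from rig import env
from h import *
d=env.snapshot('top');cv2.imwrite('pics/top3.png',d['frame'][:,:,::-1])
e=env.snapshot('scene');cv2.imwrite('pics/s3.png',cv2.resize(e['frame'][130:310,70:380,::-1],None,fx=2.5,fy=2.5,interpolation=2))
for n,b,zl,zh,zt in [('knob',(155,148,187,180),.02,.07,.031),('egg',(250,212,277,238),.035,.07,.05),('barL',(240,140,260,182),.02,.03,.024),('barR',(271,138,292,180),.02,.03,.024),('far',(335,131,364,152),.04,.07,.054),('near',(335,155,365,180),.04,.07,.054)]:
    try: print(n,*measure(d,b,zl,zh,zt))
    except Exception as x: print(n,x)
E
```

```text
time_s: 30.25
tcp_pos: [0.6381, 0.2304, 0.0099]
gripper_width: 0.0531
time_s: 30.67
tcp_pos: [0.6429, 0.2565, 0.1555]
gripper_width: 0.0532
time_s: 31.08
tcp_pos: [0.5371, 0.442, 0.1513]
gripper_width: 0.0529
time_s: 31.5
tcp_pos: [0.4985, 0.51, 0.1507]
gripper_width: 0.053
time_s: 31.92
tcp_pos: [0.4987, 0.5099, 0.1504]
gripper_width: 0.0531
knob [0.6379 0.2283] [0.6378 0.2287] [0.0345 0.0335] 45.5 pca 49.1 165 0.0378
egg [ 0.4781 -0.0012] [ 0.4776 -0.0006] [0.0405 0.0404] 88.9 pca 136.2 246 0.0419
barL [0.6369 0.0303] [0.6373 0.0302] [0.0889 0.0199] 2.9 pca 3.0 277 0.0244
barR [ 0.6429 -0.0479] [ 0.6434 -0.0477] [0.0892 0.0202] 3.1 pca 2.9 277 0.0245
far [ 0.6794 -0.2167] [ 0.6791 -0.2161] [0.0381 0.0434] 43.6 pca 131.8 228 0.0542
near [ 0.6209 -0.2161] [ 0.6201 -0.2164] [0.0389 0.0402] 86.9 pca 129.2 227 0.0544
```

View pics/top3.png

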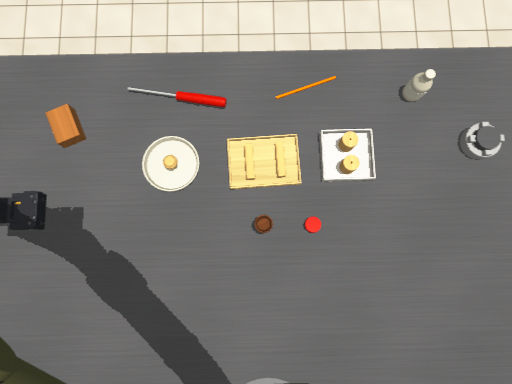

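View pics/s3.png

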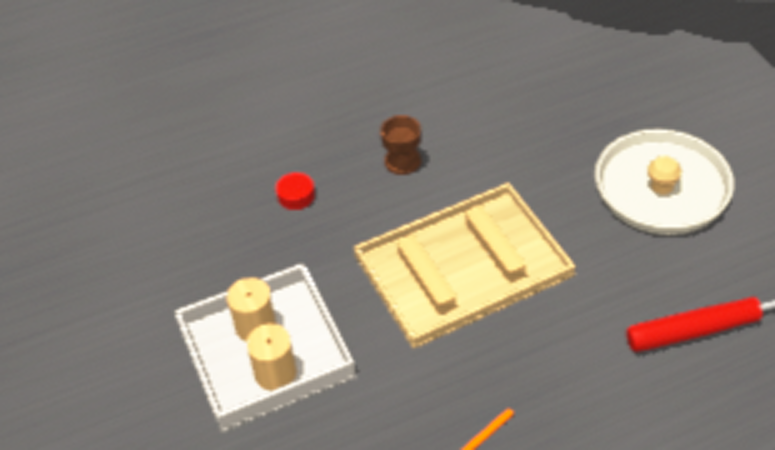

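The top view shows the bars at (250,160) and (281,156), the round blanks at (350,140) and (351,163), the knob at (170,162) and the egg cup at (263,225). The scene crop shows every piece on its tray floor, with the knob upright and the egg cup standing. I'm handing the job in.

```bash
python3 -c "
from rig import env
print(env.finish_job())"
```

```text
the job is handed in; nothing more can be done
None
```

All five pieces are in their trays and the job is handed in, after about 32 s of robot time. I placed them in the order you listed: both square blanks, then both round blanks, then the knob.

My last checks, from both cameras:
- **Square blanks:** both lie flat in the plywood tray, parallel to its sides. Their tops are at 24 mm, which matches a 20 mm bar on the 4 mm floor.
- **Round blanks:** both stand in the metal tray about 58 mm apart between centres, clear of the walls. Their tops are at 54 mm, as expected on the 4 mm floor.
- **Knob:** it stands on its foot near the middle of the dish. I pressed it onto the floor with about 8 N before letting go.
- **Egg cup:** it is standing, and its measured position changed by less than 1 mm.

One reading disagreed: the gripper showed 34.3 mm across the knob, where I expected about 35.5 mm from its 36 mm width. The grip held, and the knob was upright after release. No check failed.

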